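Cover the purge tub and lock its latch bar

ROBOT

A 6-joint arm with a two-finger parallel gripper is mounted at the origin on the work surface. World frame = base frame: x ahead of the robot, y to its left, z up, the work surface at z = 0. Lengths are in m, angles in rad, forces in N, time in s.
With the tool pointing down it reaches from about 0.375 to 0.925 m from the base axis. Payload 5.7 kg.
Tool frame: the origin (TCP) lies between the finger pads, 19 mm behind the fingertips; this is the grasp point; z points along the fingers, y is the line along which they close (so a half turn about z gives the same grasp; the last joint's range is limited). The gripper opens to 85 mm and grips with 20 to 120 N. Pads are 22 mm wide; open, the fingers measure 114 mm over their backs; the gripper's body (76 mm by 85 mm) begins 54 mm behind the grasp point. The pads swing forward as they close: fully open they stand 13 mm farther back than shut.
Start: joints at [1.178, 0.359, 1.51, -0, 1.272, -0.115], TCP at [0.165, 0.577, 0.25] pointing down, gripper open.
Joint ranges: [-2.97, 2.97], [-1.01, 2.36], [0.21, 2.38], [-0.96, 4.11], [0.2, 2.71], [-2.98, 2.98]. Speed limits (rad/s): [2.39, 2.39, 3.14, 3.14, 3.14, 3.14].

INTERFACE

Orientations are given as a unit quaternion [w, x, y, z].
In Python, from plant import arm, read_camera, calibration, order, monitor gives the robot as it stands. Calls block until the motion is done:
- arm.move_pose(position, orientation): joint-space move of the TCP to a pose.
- arm.servo_line(position, attitude=None, v=0.15, contact_N=None): straight line of the TCP; attitude=None keeps the orientation; v is the mean speed in m/s. With contact_N (N) it stops when the force on the tool has changed by that much, and returns True; else False.
- arm.move_j(angles): joint-space move.
- arm.command_gripper(opening): finger opening in m; the grip force is fixed at half the most; returns when the fingers have stopped.
- arm.wait(seconds).
- arm.solve_ik(position, orientation): joint angles nearest the present ones, or None.
- read_camera(name): name is "scene" or "top"; returns the picture (400x640x3 uint8, red, green, blue); there is no depth.
- calibration(name): a dict with "mtx" (3x3 intrinsics, pixels), "origin" and "rotation" of the camera in the world. Camera axes: x right, y down, z forward; pixel columns grow to the right and rows downward; lengths in m; the calibration is good to about 2 mm. A picture is of the moment at which its call begins. calibration takes no time and is no camera call.
A pose or a line that the arm cannot do raises arm.IKError and nothing moves.
- order.finish_job(): hands the job in; it is judged then, once.
Readings, each from a call of its own:
- monitor.get_time_s(): time.
- monitor.get_joint_positions(): joint angles.
- monitor.get_joint_vel(): joint speeds.
- monitor.get_joint_torque(): joint torques, N m.
- monitor.get_tool_pos(): TCP position.
- monitor.get_orientation(): TCP orientation.
- monitor.get_force(): force on the tool from outside, world axes, zero at the start.
- monitor.get_moment(): the same for the moment, N m.
- monitor.get_gripper_width(): finger opening in m.
- monitor.get_gripper_force(): force on a finger pad.
Only numpy, scipy, OpenCV 4.12 (cv2) and the standard library are available. Lean on these libraries where they do the work, as an engineer would, in place of code of your own. Each camera call takes 0.05 s, during which the arm holds its last target. There are 200 camera calls.

TASK

Set the loose round cover down onto the printer's waste tub so that it sits seated and level, and let go of it. Then take the latch bar by its upright knob, slide it over the cover until its line meets the mark, and, while holding it there, swing the cam lever fully closed with the same hand. Finish still gripping the knob with the bar at its mark and the lever closed: do not let go; do not drop the cover, and leave the jar, the spool and the scraper where they are.

Things in the scene. Friction and masses are not known exactly. Their poses are not given: they have to be found in the camera images.
- cover: loose round cover, grey plastic, 0.15 kg, plug side down. Origin: centre of its underside, z up. Plug 114 mm across, 10 mm tall; flange 132 mm across, 6 mm thick, its underside 10 mm above the origin; black round grip 24 mm across, 34 mm tall on the flange, top 50 mm above the origin. Seated, the flange lies on the tub's rim, origin 60 mm above the bench.
- tub: fixed round open tub, grey plastic, with its latch block: one fixture. Origin on the tub's axis at bench height, z up. Tub 130 mm across outside, 120 inside, rim 70 mm high. Aluminium latch block on its +y side: x -30 to 30, y 80 to 160 mm, top 88 mm high; the steel bar slides along y in its channel, 22 mm wide, 79 to 87 mm above the bench, passing 3 mm over a seated cover.
- tub_mouth (a point): centre of the tub's mouth, at rim height (70 mm above the bench)
- mark_point (a point): where the axis of the bar's knob stands when the bar is at its mark, 118 mm above the bench (a good height for the TCP to grip the knob); fixed at x 0, y 125 mm of the tub fixture. The cam lever turns about the vertical axis through this point.
- latch_bar (a joint): slide of the bar in m: 0 fully back (its start), growing along the fixture's -y, over the cover. Mark: 0.045, where the bar's black scribed line meets the black marks near the outer end of the block; it can overrun to 0.060. A spring pushes it back, 1.8 N at 0 and 4.5 N at the mark, always: the cam does not stop it, so it springs back if let go.
- grip_knob: upright black round knob on the bar, 24 mm across, 48 mm tall, spinning freely about its vertical axis, so a hand gripping it can turn about it. Origin: centre of its underside, 92 mm above the bench. With the bar back it stands 45 mm from mark_point in the fixture's +y. Keep fingertips above 95 mm, clear of the lever's ring and the block.
- cam_lever (a joint): turn of the cam lever in rad, anticlockwise from above: 0 open stop, 0.80 closed stop; starts at 0 to 0.12, stays where left (friction 0.05 N m). Its blade points along the fixture's -y turned anticlockwise by (value - 0.47) rad: open it leans to the fixture's -x side. It may be closed by a finger on the knob's -x side as the gripping hand turns 1 to 1.5 rad anticlockwise about the knob.
- lever_tip (a point): outer end of the lever's upright steel blade, 112 mm above the bench. The blade is 6 mm thick, stands 94 to 130 mm above the bench and reaches radially from 17 to 45 mm from the lever's axis.
- nozzle_jar: bystander: white plastic jar with a black cap, 48 mm across, 70 mm tall, standing; origin at the centre of its underside
- spool: bystander: small black spool lying flat, 90 mm across, 40 mm tall; origin at the centre of its underside
- scraper: bystander: scraper with a handle, 170 mm long, lying flat along its own x; origin under its middle
There are look-alikes about, which are no part of the job. What is shaped like the cover but orange or red is not meant.

How it is judged:
By the outcome, as a careful person would: the job done as asked, in the order asked, and still so for the second after the job is handed in, while the arm keeps its last pose, push and grip.
It also fails if it takes over 58 s, if anything falls off the work surface, if the arm or the gripper's body presses on something with over 40 N, if the wrist force passes 120 N, or if a joint passes its speed limit or range.

## Working session

There is one attempt and no reset: what is moved stays moved. The work goes in short steps, each a Python script; the robot and the scene stay as the last script left them, time stands still between calls to the robot, and variables do not carry over. Pictures are saved under pics/ and viewed, at most 10 in all, crops included, and the job is handed in when it is done.

```bash
ls; mkdir -p pics; python3 - <<'E'
from plant import *
import cv2,numpy as np
for n in("scene","top"):
    im=read_camera(n); cv2.imwrite(f"pics/{n}0.png",im[:,:,::-1])
    c=calibration(n); print(n,np.round(c["mtx"],1).tolist(),np.round(c["origin"],4),np.round(c["rotation"],4).tolist())
print(monitor.get_orientation(),monitor.get_time_s())
E
```

```text
pics
scene [[367.5, 0.0, 320.8], [0.0, 367.5, 205.1], [0.0, 0.0, 1.0]] [ 1.1065 -0.1093  0.9326] [-0.2126, 0.7102, 0.6414, -0.1973]
top [[383.5, 0.0, 319.5], [0.0, 383.5, 198.4], [0.0, 0.0, 1.0]] [ 0.4682 -0.0536  1.1197] [0.0408, -0.6994, 0.7132, -0.0246]
[-2.09491579e-04  1.38438161e-01  9.90370729e-01 -8.07204736e-04] 0.1
```

View pics/top0.png

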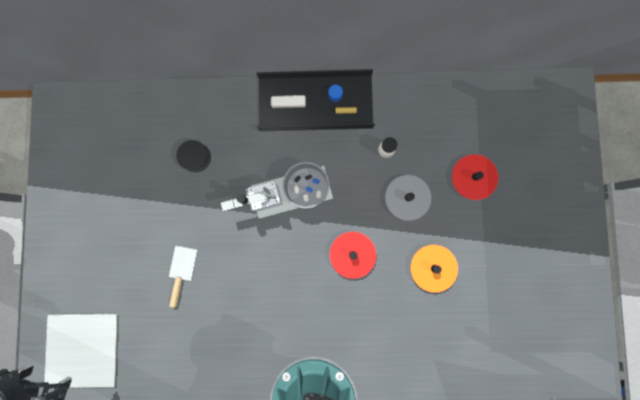

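View pics/scene0.png

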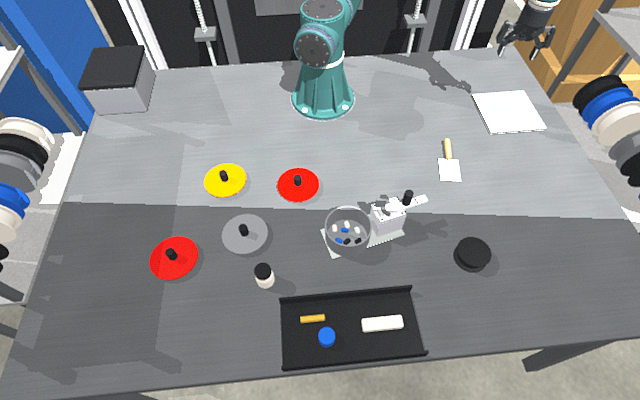

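The top view shows the grey cover at about (408,197), the jar at (388,147), the tub at (307,186) and the latch block to its left at (265,195). I'll zoom in on the fixture and cover in both views.

```bash
python3 - <<'E'
import cv2,numpy as np
t=cv2.imread("pics/top0.png");s=cv2.imread("pics/scene0.png")
a=cv2.resize(t[155:225,215:345],None,fx=6,fy=6,interpolation=cv2.INTER_CUBIC)[:300]
a=cv2.resize(t[158:222,215:345],(600,295),interpolation=cv2.INTER_CUBIC)
b=cv2.resize(s[185:250,315:447],(600,295),interpolation=cv2.INTER_CUBIC)
cv2.imwrite("pics/z1.png",np.vstack([a,b]))
E
```

```text
(no output)
```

View pics/z1.png

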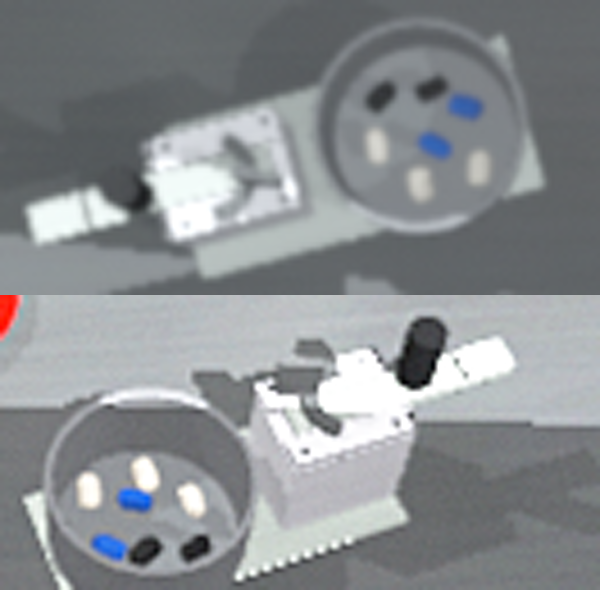

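The zoom shows the knob as a black upright blob at about (242,199) in the top view and (408,197) in the scene view. The tub rim and cover flange edges are both visible. Next I measure each one in both views.

```bash
cat > h.py <<'E'
import numpy as np,cv2
from plant import *
from scipy.optimize import least_squares
C={n:calibration(n) for n in("scene","top")}
def R_(c):
    w,x,y,z=c["rotation"];  # quaternion, or matrix
    from scipy.spatial.transform import Rotation as R
    return R.from_quat([x,y,z,w]).as_matrix()
def proj(n,P):
    c=C[n];q=(np.atleast_2d(P)-c["origin"])@R_(c)@np.array(c["mtx"]).T
    return q[:,:2]/q[:,2:]
def ray(n,uv):
    c=C[n];d=R_(c)@np.linalg.inv(c["mtx"])@np.array([*uv,1.]);return np.array(c["origin"]),d
def cast(n,uv,z):
    o,d=ray(n,uv);return o+d*(z-o[2])/d[2]
def tri(uvs):
    A=np.zeros((3,3));b=np.zeros(3)
    for n,uv in uvs.items():
        o,d=ray(n,uv);d=d/np.linalg.norm(d);M=np.eye(3)-np.outer(d,d);A+=M;b+=M@o
    return np.linalg.solve(A,b)
def blob(img,uv,thr=55,r=14):
    "centroid of the dark blob nearest to uv"
    u,v=map(int,uv);g=img.max(2)[v-r:v+r+1,u-r:u+r+1]
    k,l,s,c=cv2.connectedComponentsWithStats((g<thr).astype(np.uint8))
    i=1+np.argmin([np.hypot(*(c[j]-r))+(100 if s[j,4]<15 else 0) for j in range(1,k)])
    return c[i]+[u-r,v-r],s[i]
def rim(n,img,c0,z,r,pol=-1,dr=.012):
    "circle centre on plane z from radial edges; pol -1: bright inside"
    g=cv2.GaussianBlur(img.mean(2).astype(np.float32),(0,0),.7);pts=[]
    rr=np.arange(r-dr,r+dr,.0005)
    for a in np.arange(0,2*np.pi,.05):
        P=np.c_[c0[0]+rr*np.cos(a),c0[1]+rr*np.sin(a),np.full(len(rr),z)]
        q=proj(n,P).astype(np.float32)
        p=cv2.remap(g,q[:,:1],q[:,1:],cv2.INTER_LINEAR).ravel()
        d=pol*np.gradient(p);i=d.argmax()
        if d[i]>.5 and 2<i<len(d)-3: pts.append(P[i,:2])
    pts=np.array(pts)
    f=least_squares(lambda x:np.hypot(*(pts-x[:2]).T)-x[2],[*c0[:2],r],loss="soft_l1",f_scale=.0015)
    return f.x,len(pts),np.median(abs(f.fun))
E
python3 - <<'E'
from h import *
im={n:cv2.imread(f"pics/{n}0.png") for n in C}
np.set_printoptions(precision=4,suppress=True)
for nm,g,zm in(("knob",{"top":(242,199),"scene":(408,197)},.116),("grip",{"top":(409,197),"scene":(243,230)},.033)):
    uv={}
    for n in g:
        uv[n],s=blob(im[n],g[n]);print(nm,n,uv[n],s,cast(n,uv[n],zm))
    print("tri",tri(uv))
for nm,u,z,r in(("tub",{"top":(307,185),"scene":(347,228)},.07,.065),("cover",{"top":(408,197.5),"scene":(244,234)},.016,.066)):
    for n in u:
        c=cast(n,u[n],z)
        for k in range(3): f,m,e=rim(n,im[n],c,z,r); c=[*f[:2],z]
        print(nm,n,f,m,e)
E
```

```text
knob top [244.9091 200.4545] [15 13  4  5 11] [0.5602 0.1655 0.116 ]
knob scene [406.3175 199.873 ] [ 9 11  9 11 63] [0.5706 0.1692 0.116 ]
tri [0.5619 0.171  0.1028]
grip top [408.6364 196.1364] [11 11  7  6 22] [ 0.5705 -0.2823  0.033 ]
grip scene [243.3913 229.942 ] [10  9  9 11 69] [ 0.5693 -0.2821  0.033 ]
tri [ 0.5704 -0.2818  0.0348]
tub top [0.606  0.0057 0.0651] 105 0.0017575546888065896
tub scene [0.6049 0.0091 0.0656] 108 0.000728657526892898
cover top [ 0.5693 -0.2834  0.0657] 126 0.00042700916640086434
cover scene [ 0.569  -0.2824  0.0655] 126 0.0005013290748300397
```

```bash
python3 - <<'E'
from h import *
im={n:cv2.imread(f"pics/{n}0.png") for n in C}
np.set_printoptions(precision=4,suppress=True,linewidth=150)
print(im["top"].max(2)[191:210,232:254]);print(im["scene"].max(2)[187:212,398:418])
for n,u in {"top":(307,185),"scene":(347,228)}.items():
  for r,pol,dr in((.065,-1,.005),(.060,1,.004),(.0625,-1,.006)):
    c=[.605,.0075,.07]
    for k in range(4): f,m,e=rim(n,im[n],c,.07,r,pol,dr); c=[*f[:2],.07]
    print(n,r,pol,f,m,e)
E
```

```text
[[ 92  92  92  91  91  91  91  91  92  91  92  92  93 110 131 148 196 220 220 220 224 223]
 [ 93  93  91  90  90  90  90  91  91  92  92  91  92  97 122 162 204 239 246 245 243 233]
 [ 93  92  92  91  92  92  92  90  90  89  90  91  91  96 134 185 224 255 255 255 255 242]
 [ 92  91  92  92  91  90  89  84  87  84  85  86  89  94 124 166 210 255 250 235 235 235]
 [ 93  91  91  89  89  87  87  85  86  83  82  79  79  98 142 181 205 236 246 243 242 245]
 [ 93  91  91  90  87  85  86  86  85  85  83  77  69 100 171 220 236 244 250 250 250 250]
 [ 96  95  97  98  89  86  85  85  84  83  82  77  65  70 132 195 233 247 250 251 251 251]
 [106 113 135 142 114  91  86  85  84  83  83  81  69  50  68 134 203 243 251 251 251 251]
 [150 162 196 200 161 106  86  85  84  83  84  80  70  45  39  82 177 238 250 250 250 251]
 [196 201 231 232 202 138  92  85  85  84  81  77  62  39  36  72 164 230 248 252 251 251]
 [211 206 239 246 232 184 127  99  88  82  77  68  48  36  40  79 151 213 245 253 250 244]
 [223 199 235 248 244 222 192 158 121  93  69  52  39  41  57 109 163 200 234 250 249 242]
 [234 19
[... 2377 characters left out ...]
5 255 255 255 255 255 255 232 217 215 207 192 187 190 189 193 192 191 193 196]
 [255 255 255 255 255 246 234 227 189 188 194 191 191 195 192 192 194 195 196 195]
 [255 252 255 255 255 255 249 193 185 192 197 195 197 189 192 192 192 194 194 192]
 [252 252 254 251 252 255 196  61 171 201 195 198 191 192 194 190 192 190 194 190]]
top 0.065 -1 [0.6054 0.0079 0.0655] 80 0.0005703035681969906
top 0.06 1 [0.6046 0.008  0.0596] 97 0.0008513472026222338
top 0.0625 -1 [0.6052 0.0081 0.0654] 74 0.0005384441793586173
scene 0.065 -1 [0.605  0.0086 0.0653] 100 0.0004511746792698265
scene 0.06 1 [0.6055 0.0086 0.059 ] 112 0.0005116989619106255
scene 0.0625 -1 [0.605  0.0088 0.0652] 97 0.0003863867226436418
```

```bash
python3 - <<'E'
from h import *
im={n:cv2.imread(f"pics/{n}0.png") for n in C}
np.set_printoptions(precision=4,suppress=True)
T=np.array([.6052,.0084])
uv,s=blob(im["scene"],(408,197),115);k=cast("scene",uv,.116);print(uv,s,k,np.hypot(*(k[:2]-T)))
k2=cast("top",(241,198.5),.140);print(k2,np.hypot(*(k2[:2]-T)))
for n in C:
  e=(im[n].min(2)>185).astype(np.uint8);k_,l,s,c=cv2.connectedComponentsWithStats(e)
  # bar outer end, top face z=.087
  lab=l[204,236] if n=="top" else l[199,418]
  ys,xs=np.where(l==lab)
  W=np.array([cast(n,(x,y),.087)[:2] for x,y in zip(xs,ys)]);d=np.hypot(*(W-T).T);
  for lo,hi in((.185,.195),(.195,.205),(.205,.215),(.215,.23)):
    m=(d>lo)&(d<hi);w=W[m].mean(0);print(n,lo,m.sum(),w,np.degrees(np.arctan2(*(w-T)[::-1])))
  print(d.max())
for q in(k,k2): print(np.degrees(np.arctan2(*(q[:2]-T)[::-1])))
E
```

```text
[407.     197.3571] [  7   7  12  16 126] [0.5627 0.1729 0.116 ] 0.16993917032770187
[0.5633 0.1704 0.14  ] 0.1673017934921363
scene 0.185 22 [0.5633 0.1939] 102.71496029260217
scene 0.195 31 [0.5593 0.2026] 103.28841802535241
scene 0.205 36 [0.5562 0.2126] 103.50090716051868
scene 0.215 59 [0.5573 0.2254] 102.4392598267738
0.28052467644636087
top 0.185 19 [0.5561 0.1932] 104.88701500143934
top 0.195 28 [0.5563 0.2022] 104.15399299621718
top 0.205 30 [0.5542 0.2119] 104.07616234965181
top 0.215 46 [0.5509 0.2239] 104.13193125295068
0.23424520703722665
104.49620593689235
104.51910013171059
```

Measurements agree:

| Item | Position (x, y) | Check |
|---|---|---|
| Cover | (0.5693, -0.2828) | both views agree |
| Tub | (0.6052, 0.0084) | both views agree |
| Fixture yaw | about 14.4° | top and scene agree |
| Knob | (0.563, 0.173) | 170 mm from the tub axis, as specified |

Now I pick up the cover.

```bash
cat >> h.py <<'E'
T=np.array([.6052,.0084]);YAW=np.radians(14.4)
ux=np.array([np.cos(YAW),np.sin(YAW)]);uy=np.array([-ux[1],ux[0]])
def fx(x,y,z): return np.array([*(T+x*ux+y*uy),z])
def down(a):
    "tool down, fingers closing along fixture x turned anticlockwise by a"
    p=YAW+np.pi/2+a;return [0,np.cos(p/2),np.sin(p/2),0]
np.set_printoptions(precision=4,suppress=True)
def st(m=""):
    print(m,"t%.1f"%monitor.get_time_s(),np.array(monitor.get_tool_pos()),"F",np.array(monitor.get_force()),"M",np.array(monitor.get_moment()),"w %.4f g %.0f"%(monitor.get_gripper_width(),monitor.get_gripper_force()))
def snap(n,f): im=read_camera(n);cv2.imwrite(f"pics/{f}.png",im[:,:,::-1]);return im[:,:,::-1]
E
python3 - <<'E'
from h import *
c=np.array([.5693,-.2828])
arm.move_pose([*c,.16],down(0));st()
arm.servo_line([*c,.040],v=.1,contact_N=6);st("down")
arm.command_gripper(.0);st("grip")
arm.servo_line([*c,.14],v=.1);st("up")
p=fx(0,0,.16);arm.move_pose(p,down(0));st("over")
a=cv2.resize(snap("top","a")[120:240,230:390],(640,480));b=cv2.resize(snap("scene","b")[130:250,290:450],(640,480))
cv2.imwrite("pics/over.png",cv2.resize(np.hstack([a,b]),(800,300)))
E
```

```text
t3.4 [ 0.5697 -0.282   0.1601] F [ 0.2546  0.4572 -0.4116] M [-0.0337  0.0019  0.0537] w 0.0854 g 0
down t4.8 [ 0.5698 -0.2831  0.0407] F [0.2397 0.0156 0.5256] M [-0.0495  0.0045  0.031 ] w 0.0853 g 0
grip t5.4 [ 0.5694 -0.2829  0.0404] F [-1.1422 -0.1806  4.8858] M [0.0082 0.2316 0.0107] w 0.0223 g 59
up t6.5 [ 0.5688 -0.2825  0.1392] F [ 0.0944 -0.6442 -1.9702] M [ 0.0099 -0.0086  0.0133] w 0.0222 g 59
over t7.7 [0.6054 0.0073 0.1598] F [-0.1084  0.2358 -2.1146] M [0.0036 0.0028 0.0481] w 0.0221 g 59
```

View pics/over.png

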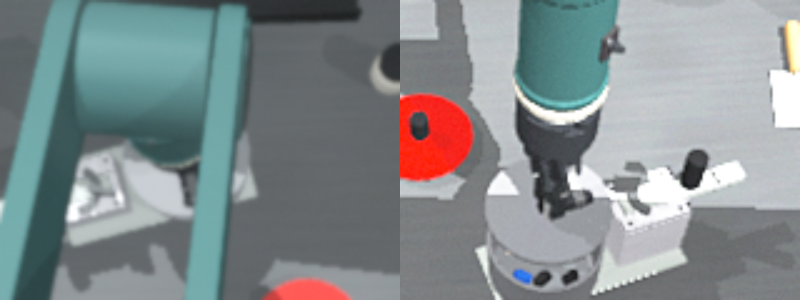

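The cover hangs level above the tub (scene view), with about 2 N of load, and the lever area is clear. Lowering it now.

```bash
python3 - <<'E'
from h import *
arm.servo_line(fx(0,0,.118),v=.06);arm.wait(.3);st("pre")
h=arm.servo_line(fx(0,0,.0975),v=.025,contact_N=5);arm.wait(.2);st(f"down {h}")
E
```

```text
pre t8.9 [0.6054 0.0084 0.1184] F [-0.7188 -0.8334 -2.3439] M [-0.0082 -0.0053 -0.0132] w 0.0224 g 59
down True t9.8 [0.6049 0.0084 0.1005] F [-1.186   0.3498  5.2176] M [0.0516 0.0793 0.0232] w 0.0222 g 59
```

Contact came at z=0.1005, which is the expected seated height. Releasing and checking.

```bash
python3 - <<'E'
from h import *
arm.command_gripper(.05);arm.wait(.1);st("rel")
arm.servo_line(fx(0,0,.20),v=.12)
arm.move_pose(fx(-.02,.17,.20),down(-np.pi/2));arm.wait(.2);st("to knob")
s=snap("scene","s2");t=snap("top","t2")
for n,i in(("scene",s),("top",t)):
    c=[*T,.076]
    for k in range(3): f,m,e=rim(n,i,c,.076,.066); c=[*f[:2],.076]
    print(n,f,m,e)
uv,_=blob(s,proj("scene",[*T,.093])[0],90);print(cast("scene",uv,.093))
a=cv2.resize(s[180:260,310:440],(800,492),interpolation=cv2.INTER_CUBIC);cv2.imwrite("pics/placed.png",a)
E
```

```text
rel t10.3 [0.6041 0.0085 0.0997] F [-0.1296  0.8051  0.5444] M [ 0.0025 -0.0302 -0.0093] w 0.0498 g 0
to knob t13.1 [0.5437 0.1678 0.1999] F [0.7057 0.0879 1.1734] M [-0.0114  0.0285  0.0163] w 0.0502 g 0
scene [0.6052 0.0093 0.0661] 105 0.0006214247386946009
top [0.6053 0.0093 0.0668] 112 0.0011923240735991353
[0.6058 0.0087 0.093 ]
```

View pics/placed.png

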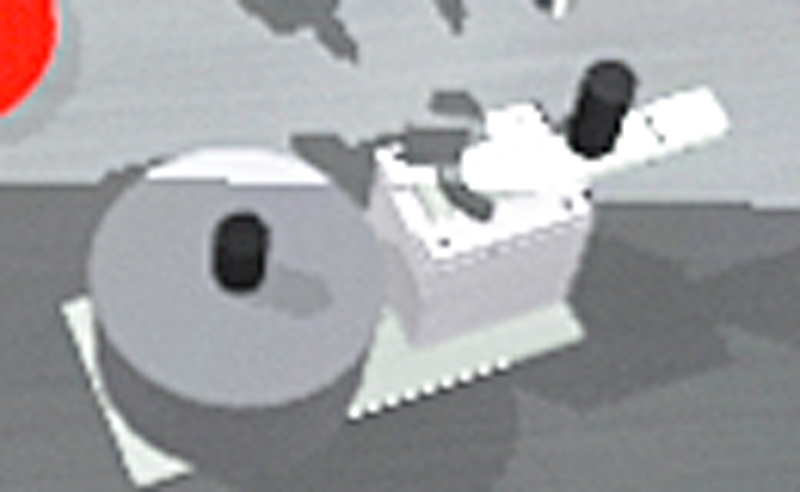

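The cover is seated level, concentric within 1 mm at flange height, and released. Next I centre on the knob with a grip along the slide and find its back stop.

```bash
python3 - <<'E'
from h import *
q=down(-np.pi/2)
arm.servo_line(fx(0,.170,.165),v=.12);arm.wait(.2)
h=arm.servo_line(fx(0,.170,.120),v=.07,contact_N=8);arm.wait(.1);st(f"at {h}")
arm.command_gripper(0);arm.wait(.3);st("grip")
def loc():
    p=np.array(monitor.get_tool_pos());d=p[:2]-T;f=np.array(monitor.get_force())[:2];return np.array([d@ux,d@uy,f@ux,f@uy])
print(loc())
for y in(.167,.168,.169,.170,.171,.172,.173,.174):
    arm.servo_line(fx(0,y,.120),v=.02);arm.wait(.15);l=np.mean([loc() for _ in range(5)],0);print(y,l)
    if l[3]<-9:break
st()
E
```

```text
at False t14.8 [0.5634 0.1732 0.1205] F [-0.0841  0.4179 -0.0311] M [-0.0179  0.0393  0.0067] w 0.0496 g 0
grip t15.4 [0.5632 0.1734 0.1206] F [-0.7033  2.1738  4.3483] M [0.2718 0.2907 0.0021] w 0.0230 g 59
[ 0.0003  0.1703 -0.1406  2.2804]
0.167 [ 0.0003  0.1672 -0.3782  2.1716]
0.168 [ 0.0003  0.1683 -0.6686  2.1685]
0.169 [ 0.0003  0.1693 -1.5111  2.1267]
0.17 [ 0.0003  0.1703 -0.9902  0.9848]
0.171 [ 0.0003  0.1709 -0.2896 -0.3041]
0.172 [ 0.0003  0.171  -0.7383 -2.9004]
0.173 [ 0.0003  0.1712 -0.4942 -6.1613]
0.174 [ 0.0004  0.1713 -0.7395 -9.4416]
 t18.7 [0.5629 0.1744 0.1206] F [ 1.6318 -9.3289  5.3286] M [-1.5916 -0.1016  0.0241] w 0.0223 g 59
```

The stop shows clearly: the knob's rest position is about y=0.1706 in my fixture frame, so the mark is at about 0.1256. I'll regrip across the slide and slide the bar, correcting with the measured TCP.

```bash
cat >> h.py <<'E'
K0=.1706
def loc():
    L=[]
    for _ in range(4):
        d=np.array(monitor.get_tool_pos())[:2]-T;f=np.array(monitor.get_force())[:2];L.append([d@ux,d@uy,f@ux,f@uy])
    return np.mean(L,0)
def hold(c,goal,a=None,n=2):
    "settle at measured fixture y=goal; c: commanded [x,y], corrected in place"
    for _ in range(n):
        arm.servo_line(fx(*c,.120),down(a) if a is not None else None,v=.03);arm.wait(.12);c[1]+=goal-loc()[1]
    return c
E
python3 - <<'E'
from h import *
arm.servo_line(fx(0,K0,.120),v=.03);arm.command_gripper(.05);arm.wait(.1);print(loc())
arm.servo_line(fx(0,K0,.120),down(-.25),v=.05);arm.wait(.3);l=loc();print(l)
arm.servo_line(fx(-l[0],2*K0-l[1],.120),v=.02);arm.wait(.2);print(loc())
arm.command_gripper(0);arm.wait(.3);st("grip");print(loc())
c=[0,K0-.045]
arm.servo_line(fx(*c,.120),v=.03);arm.wait(.2);print(loc())
c=hold(c,K0-.045);print(c,loc(),monitor.get_orientation(),down(-.25));st()
s=snap("scene","s3");t=snap("top","t3")
a=cv2.resize(s[170:240,350:440],(700,544),interpolation=cv2.INTER_CUBIC);cv2.imwrite("pics/mark.png",a)
E
```

```text
[-0.0001  0.1706 -0.2286  0.233 ]
[-0.      0.1706 -0.5116 -0.8086]
[0.     0.1706 0.0553 0.2375]
grip t22.3 [0.5625 0.1737 0.1202] F [-1.8846  0.3643  6.0062] M [-0.0352  0.4558  0.0199] w 0.0229 g 59
[-0.0003  0.1707 -1.7348  0.8216]
[-0.0005  0.1266 -2.9124  3.8826]
[0, np.float64(0.12459637455543632)] [-0.0005  0.1256 -3.7238  3.9818] [-0.0009  0.7067  0.7075  0.0001] [0, np.float64(0.706637314363825), np.float64(0.7075759365246113), 0]
 t24.9 [0.5735 0.1299 0.1202] F [-4.5971  2.9306  6.9507] M [ 0.5494  0.6314 -0.0058] w 0.0227 g 59
```

View pics/mark.png

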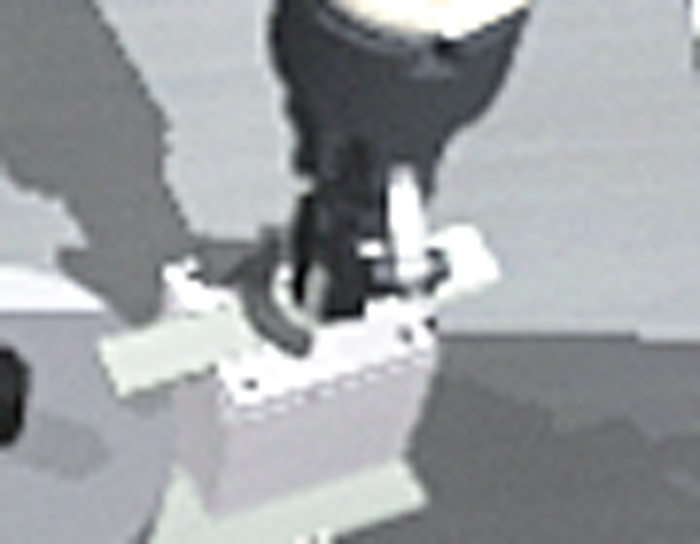

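The bar's inner end now reaches over the cover and the fingers are clear of the lever ring, with a 4 N spring reaction as expected at the mark. Now I turn the hand in steps, holding the measured y and easing the x force.

```bash
python3 - <<'E'
from h import *
c=[-.001,.1246]
for a in(-.1,.1,.3,.5,.65,.8):
    arm.servo_line(fx(*c,.120),down(a),v=.03);arm.wait(.12)
    l=loc();m=monitor.get_moment();print(a,"t%.1f"%monitor.get_time_s(),l,"M",np.array(m),c)
    c[1]+=K0-.045-l[1];c[0]+=np.clip(.00015*l[2],-.0004,.0004)
    if abs(m[2])>.4:break
t=snap("top","t4");s=snap("scene","s4")
a=cv2.resize(s[170:240,350:440],(700,544),interpolation=cv2.INTER_CUBIC);cv2.imwrite("pics/turn.png",a)
E
```

```text
-0.1 t25.4 [-0.0006  0.125   0.3708  4.5407] M [0.7686 0.2032 0.0153] [-0.001, 0.1246]
0.1 t25.8 [-0.0005  0.1252  0.5244  4.665 ] M [0.794  0.1094 0.0104] [np.float64(-0.0009443836075759301), np.float64(0.12519978527893677)]
0.3 t26.3 [-0.0005  0.1256  0.191   5.3305] M [ 0.7657  0.1281 -0.004 ] [np.float64(-0.0008657161305894586), np.float64(0.12556750042140774)]
0.5 t26.8 [-0.0005  0.1258  0.5605  5.6292] M [0.9327 0.1517 0.0159] [np.float64(-0.0008370710608825163), np.float64(0.1255310112623848)]
0.65 t27.2 [-0.0005  0.1257  1.1554  6.6082] M [0.9427 0.2457 0.0318] [np.float64(-0.0007529991384081952), np.float64(0.12533206429297228)]
0.8 t27.6 [-0.0005  0.1257 -0.6826  7.0002] M [1.0721 0.257  0.0541] [np.float64(-0.000579695499283566), np.float64(0.12520064134753106)]
```

View pics/turn.png

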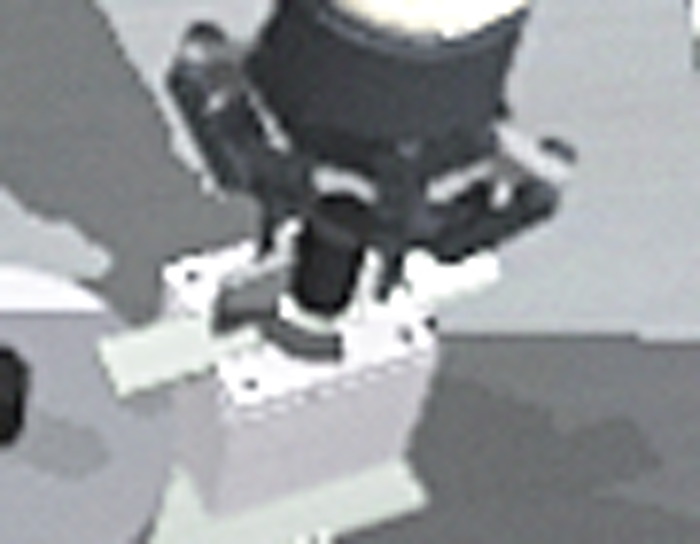

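The blade has swung round with the finger and the bar end hasn't moved in the crop (100,350). I'll keep going to the closed stop.

```bash
python3 - <<'E'
from h import *
c=[-.0007,.1251];b=None
for a in np.arange(.88,1.46,.06):
    arm.servo_line(fx(*c,.120),down(a),v=.03);arm.wait(.15)
    l=loc();m=np.array(monitor.get_moment());w=monitor.get_orientation();g=2*np.arctan2(w[2],w[1])-YAW-np.pi/2
    print("%.2f got %.3f"%(a,g),"t%.1f"%monitor.get_time_s(),l,"M",m,c)
    c[1]+=K0-.045-l[1]
    if abs(m[2])>.3 or np.hypot(l[2],l[3])>16:break
t=snap("top","t5");s=snap("scene","s5")
a=cv2.resize(s[170:240,350:440],(700,544),interpolation=cv2.INTER_CUBIC);cv2.imwrite("pics/turn2.png",a)
E
```

```text
0.88 got 0.876 t28.1 [-0.0004  0.1257  0.4459  6.0624] M [ 1.0978  0.2421 -0.0302] [-0.0007, 0.1251]
0.94 got 0.936 t28.5 [-0.0005  0.1256  0.7699  7.2373] M [ 1.0969  0.2542 -0.0029] [-0.0007, np.float64(0.12502981160293725)]
1.00 got 0.996 t28.9 [-0.0005  0.1256 -0.8719  7.7891] M [ 1.1511  0.2011 -0.0393] [-0.0007, np.float64(0.12498384045438118)]
1.06 got 1.056 t29.3 [-0.0006  0.1256 -0.1733  7.4502] M [ 1.114   0.2819 -0.0633] [-0.0007, np.float64(0.1249508289347265)]
1.12 got 1.115 t29.7 [-0.0009  0.1254 -1.5113  5.1336] M [ 1.0985  0.285  -0.37  ] [-0.0007, np.float64(0.12492805392755066)]
```

View pics/turn2.png

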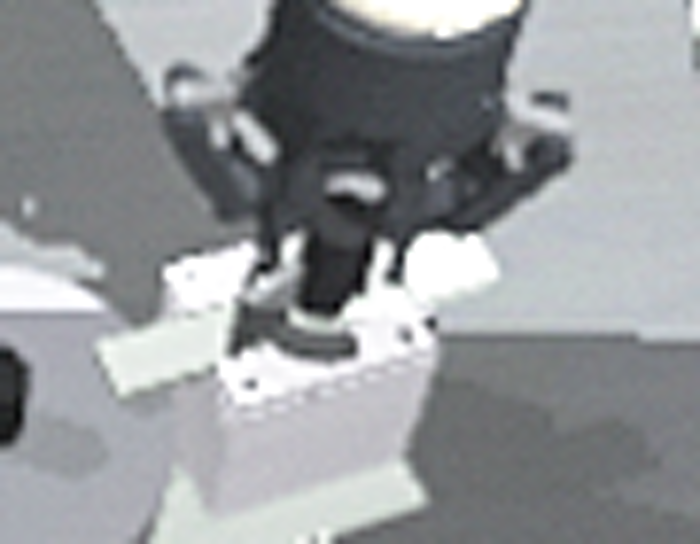

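The moment jumped to -0.37 N m at 1.12 rad, close to the predicted closed stop of about 1.04 rad. I'll check the slide from the bar's end in the first and latest pictures, and the lever tip's direction.

```bash
python3 - <<'E'
from h import *
for n,fs in(("scene",("scene0","s3","s5")),("top",("top0","t3","t5"))):
  for f in fs:
    g=cv2.imread(f"pics/{f}.png").min(2).astype(np.float32);o=[]
    for x in(-.005,-.0025,0,.0025,.005):
      y=np.arange(.15,.255,.0005);q=proj(n,np.array([fx(x,v,.087) for v in y])).astype(np.float32)
      p=cv2.remap(g,q[:,:1],q[:,1:],cv2.INTER_LINEAR).ravel();d=np.gradient(p);i=d.argmin();o.append(y[i] if d[i]<-4 else np.nan)
    print(f,np.array(o))
for v in(0,.4,.8):
    an=-np.pi/2+v-.47
    for z in(.094,.130): print(v,z,[((proj("scene",fx(.0-.0005+r*np.cos(an),.1256+r*np.sin(an),z))[0]-[350,170])*7.77).round() for r in(.017,.045)])
l=loc();print(l);st()
E
```

```text
scene0 [0.161  0.162  0.163  0.1635 0.166 ]
s3 [0.17   0.1705 0.1675 0.167  0.1665]
s5 [0.159  0.1535 0.1535 0.1525 0.1515]
top0 [0.159  0.1615 0.1615 0.1615 0.1625]
t3 [   nan    nan    nan 0.1915 0.192 ]
t5 [   nan    nan 0.1915 0.1915 0.1905]
0 0.094 [array([269., 279.]), array([189., 272.])]
0 0.13 [array([284., 221.]), array([201., 213.])]
0.4 0.094 [array([273., 295.]), array([198., 314.])]
0.4 0.13 [array([287., 237.]), array([210., 257.])]
0.8 0.094 [array([283., 310.]), array([225., 353.])]
0.8 0.13 [array([298., 252.]), array([239., 296.])]
[-0.0009  0.1254 -2.0502  6.8899]
 t29.8 [0.5731 0.1296 0.1202] F [-3.6992  6.1636  6.1142] M [ 1.0663  0.2359 -0.4262] w 0.0225 g 66
```

The lever tip matches the closed prediction: (225–239, 296–353) predicted, about (235, 300–350) seen. The bar-end search locked onto the knob and block edges in the early images, so I'll narrow its range.

```bash
python3 - <<'E'
from h import *
for n,fs in(("scene",("scene0","s3","s5")),("top",("top0","t3","t5"))):
  for f in fs:
    lo,hi=(.222,.255) if f[-1]=="0" else (.178,.21)
    g=cv2.imread(f"pics/{f}.png").min(2).astype(np.float32);o=[]
    for x in(-.005,-.0025,0,.0025,.005):
      y=np.arange(lo,hi,.0005);q=proj(n,np.array([fx(x,v,.087) for v in y])).astype(np.float32)
      p=cv2.remap(g,q[:,:1],q[:,1:],cv2.INTER_CUBIC).ravel();d=np.clip(-np.gradient(p),0,None);k=abs(np.arange(len(d))-d.argmax())<9;o.append((y*d*k).sum()/(d*k).sum())
    print(f,np.array(o),np.median(o))
E
```

```text
scene0 [0.2364 0.2359 0.2365 0.2362 0.2366] 0.2363545965888235
s3 [0.1917 0.1911 0.1904 0.1912 0.1912] 0.19118699684983353
s5 [0.1904 0.191  0.1909 0.1913 0.1908] 0.19091399073132323
top0 [0.2348 0.2354 0.2357 0.2355 0.2351] 0.2354226334720826
t3 [0.1934 0.1924 0.1917 0.1916 0.1914] 0.1917004614861999
t5 [0.1934 0.1924 0.1919 0.1917 0.1917] 0.19185736535190656
```

Bar travel is 45.4 mm from the scene view and 43.6 mm from the top view, against about 45.2 mm from the arm. That puts the bar at its mark with the lever closed. Handing in while holding.

```bash
python3 - <<'E'
from h import *
arm.wait(.3);st();print(loc());print(order.finish_job())
E
```

```text
t30.1 [0.5731 0.1297 0.1202] F [-3.0641  5.6382  7.4647] M [ 1.0549  0.2036 -0.2899] w 0.0227 g 66
[-0.0009  0.1254 -1.5656  6.2231]
the job is handed in; nothing more can be done
None
```

Handed in at 30.1 s: the cover is seated and released, the bar is held at its mark (about 45 mm of travel; the scribed line was hidden by the gripper, so this comes from arm and bar-end measurements), and the lever is against its closed stop with the knob still gripped.

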